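Pin the belt tensioner and hold it wound back for the belt

TASK

Pick up the rubber mallet and use it to knock the spring pin in the tail of the belt tensioner's base down flush with its boss, so that the base cannot turn, and set the mallet down on the counter clear of the drive frame. Then swing the tensioner arm with its idler pulley back against its spring all the way to its stop, and finish while still holding it there, so that I can slip the new belt on. Leave the other things on the counter where they are.

Things in the scene. Friction and masses are not known exactly. Their poses are not given: they have to be found in the camera images.
- mallet: stubby rubber mallet, about 0.32 kg, standing on one face of its head. Head: upright black cylinder, 46 mm diameter, 72 mm tall. Handle: level wooden bar 22 mm wide, 28 mm high, along the mallet's -x out to 156 mm from the head's axis, centreline 36 mm above the lower face. Origin: centre of the lower face; z up along the head. Balances on the face; mass centre 13 mm from the axis, handle side
- mallet_grip (a point): a point on the handle's centreline, 46 mm from the head's axis and 36 mm above the lower face: a good place to hold the handle, close beside the head
- mallet_face (a point): centre of the mallet's lower round face, 46 mm across, the one that strikes
- drive_frame: belt-drive frame fixed on the counter: green sheet-steel plate 220 (x) by 420 (y) mm, top 55 mm up. Origin: centre of underside. Two V-pulleys on upright shafts (shaft tops 125 mm up): 120 mm diameter at (45, 145), 72 mm at (35, -150) mm. Tensioner pivot at (-60, -45); its base's tail runs along -y to the spring pin at (-60, -117). Stop post 13 mm diameter, top 87 mm up, at (-78, 0)
- pin_boss (a point): centre of the top of the round boss (18 mm diameter, top 69 mm above the counter, 6 mm above the 36 mm wide tail plate) that holds the spring pin. Nearest taller things: the tensioner's hub (52 mm diameter, bolt top 102 mm above the counter), its axis 72 mm away along the frame's +y, and the small V-pulley
- pin_top (a point): centre of the top end of the upright steel spring pin, 8 mm diameter, which stands 8 to 12 mm proud of the boss at the start
- spring_pin (a joint): how far the pin has been driven, m: 0 is 12 mm proud, 0.012 is flush with the boss (the end of its travel). Held by friction of about 9 N, it stays where it is driven
- pivot (a point): point on the upright axis about which the tensioner arm swings, on top of the hub's bolt, 102 mm above the counter. The arm is a level cast bar, 24 mm wide, from 79 to 89 mm above the counter, from here to the idler, 90 mm from axis to axis
- idler_top (a point): top of the bolt head (17 mm diameter, 7 mm high) in the middle of the idler at the arm's end, 123 mm above the counter. Idler: smooth wheel, 50 mm diameter, 24 mm tall, 92 to 116 mm above the counter, turning freely on the arm. Can be pinched across its diameter from above; at its height at least 40 mm is free all round it through the swing, except the pivot bolt 90 mm away
- tensioner (a joint): swing of the tensioner arm, rad: 0 where the spring keeps it (arm 0.55 rad counterclockwise from the frame's +x), growing counterclockwise seen from above to 1.0 at its stop (arm nearly along the frame's +y). Winding needs about 4 N at the idler to start and 10.5 N at the stop; let go, it springs back
- wrench: combination wrench lying on the counter, 170 mm long; bystander. Origin at the middle of its underside
- spare_idler: spare idler wheel, 50 mm diameter, 24 mm tall, lying flat on the counter; bystander. Origin at the centre of its underside
- fittings_basket: blue plastic basket of brass fittings, 100 by 150 by 50 mm; bystander. Origin at the centre of its underside
- mallet_head (a point): centre of the mallet's head, on its axis, 36 mm from either face
There are look-alikes about, which are no part of the job. Of the things like the mallet, leave any that is orange; of the rest the larger one is meant.

How it is judged:
By the outcome, as a careful person would: the job done as asked, in the order asked, and still so for the second after the job is handed in, while the arm keeps its last pose, push and grip.
It also fails if it takes over 54 s, if anything falls off the work surface, if the arm or the gripper's body presses on something with over 40 N, if the wrist force passes 120 N, or if a joint passes its speed limit or range.

ROBOT

A 7-joint arm with a two-finger parallel gripper is mounted at the origin on the work surface. World frame = base frame: x ahead of the robot, y to its left, z up, the work surface at z = 0. Lengths are in m, angles in rad, forces in N, time in s.
With the tool pointing down it reaches from about 0.425 to 0.875 m from the base axis. Payload 4.7 kg.
Tool frame: the origin (TCP) lies between the finger pads; the fingertips stand 14 mm ahead of it and the grasp point (between the pads) lies 5 mm behind it; z points along the fingers, y is the line along which they close (so a half turn about z gives the same grasp; the last joint's range is limited). The gripper opens to 87 mm and grips with 3 to 60 N. Pads are 19 mm wide; open, the fingers measure 117 mm over their backs; the gripper's body (75 mm by 190 mm) begins 51 mm behind the grasp point.
Start: joints at [1.163, 0.321, -0.07, 1.45, 0.023, 1.371, -0.057], TCP at [0.266, -0.593, 0.237] pointing down, gripper open.
Joint ranges: [-2.86, 2.86], [-0.3, 2.09], [-1.38, 1.24], [0.06, 2.45], [-1.56, 4.7], [0.09, 2.05], [-2.69, 2.69]. Speed limits (rad/s): [2.57, 2.57, 3.14, 3.14, 3.14, 3.14, 3.14].

INTERFACE

Orientations are given as a rotation vector (axis times angle).
In Python, from bench import ctrl gives the robot as it stands.
- The arm moves only by the shell command python3 -m inch 'ROWS' [OPENING] [FORCE]. ROWS is JSON, a list of rows, each a list of 6 numbers: the shift along the world's x, y, z in mm, then the turn, a rotation vector about the world's x, y, z in degrees. In form: [[tx, ty, tz, rx, ry, rz], ...]. A call has 1 to 20 rows; each row is the pose to reach, as a shift and turn from the pose commanded when the call began; what a row does not reach only later rows make up. A row lasts 1/8 s, in which the tool goes at most 62.5 mm and 10.7 degrees, less where a joint would pass 70% of its speed; a pose out of reach is approached as far as the arm can. A call with a gripper value outside its range is refused whole. OPENING is the finger opening in mm, from 0 to 87, set as the call begins (- or left out, the last holds). The fingers move at their own pace and stop on an object; FORCE is the grip in N (left out, the last holds). Time passes only in rows, so rows that repeat a pose let the fingers close. It gives the time, the measured TCP pose, the force, the opening and the grip force at its end, in the units of the state.
- ctrl.get_state(): the state, without advancing time (a new reading comes with each control period).
- ctrl.get_image(name): name is "scene" or "top"; returns (picture, depth): 384x512x3 uint8, red, green, blue; 384x512 float32, m along the optical axis (not along the pixel's ray), 0 where there is no reading.
- ctrl.camera_params(name): a dict with "mtx" (3x3 intrinsics, pixels), "T" (4x4, takes a point from camera to world coordinates). Camera axes: x right, y down, z forward; pixel columns grow to the right and rows downward; lengths in m; the calibration is good to about 2 mm. A picture is of the moment at which its call begins. camera_params takes no time and is no camera call.
- ctrl.close_job(): hands the job in; it is judged then, once.
The state is a dict: "time": time; "joint_positions": joint angles; "qd": joint speeds; "joint_torque": joint torques, N m; "position": TCP position; "tool_rot": TCP orientation; "ft_force": force on the tool from outside, world axes, zero at the start; "torque": the same for the moment, N m; "grip_width": opening from 0.0 (shut) to 1.0 (fully open); "grip_force": force on a finger pad.
Only numpy, scipy, OpenCV 4.12 (cv2) and the standard library are available. Lean on these libraries where they do the work, as an engineer would, in place of code of your own. Each camera call takes 0.05 s, during which the arm holds its last target. There are 200 camera calls.

## Working session

There is one attempt and no reset: what is moved stays moved. The work goes in short steps, Python scripts to look and compute and a shell command to move; the robot and the scene stay as the last step left them, time stands still between calls to the robot, and variables do not carry over. Pictures are saved under pics/ and viewed, at most 10 in all, crops included, and the job is handed in when it is done.

```bash
mkdir -p pics
cat > h.py <<'E'
import numpy as np, cv2
from bench import ctrl
def cap(n):
    im,d=ctrl.get_image(n); p=ctrl.camera_params(n)
    K=np.array(p["mtx"]);T=np.array(p["T"])
    v,u=np.mgrid[:d.shape[0],:d.shape[1]]
    c=np.stack([(u-K[0,2])/K[0,0]*d,(v-K[1,2])/K[1,1]*d,d],-1)
    return im,d,c@T[:3,:3].T+T[:3,3]
E
python3 - <<'E'
from h import *
a,d,P=cap("top"); b,d2,P2=cap("scene")
np.savez("s0.npz",a=a,P=P,b=b,P2=P2,d=d,d2=d2)
cv2.imwrite("pics/top0.png",cv2.resize(a[...,::-1],(800,600)))
cv2.imwrite("pics/scene0.png",cv2.resize(b[...,::-1],(800,600)))
print(ctrl.get_state(), ctrl.camera_params("top")["T"])
E
```

```text
{'time': 0.1, 'joint_positions': array([ 1.16309121,  0.32179338, -0.07008235,  1.45155688,  0.02260954,
        1.37080748, -0.0568844 ]), 'qd': array([-0.0007498 , -0.00187349,  0.00164981, -0.00265723,  0.00180844,
       -0.00042747,  0.00140385]), 'joint_torque': array([-3.89737488e-04, -4.92571807e+01, -4.06008437e-01, -3.13398314e+01,
       -6.41197152e-02,  3.94538802e-02,  3.96765040e-05]), 'position': array([ 0.2658722, -0.5926145,  0.23554  ]), 'tool_rot': array([-3.07029189e+00, -6.57376442e-01,  7.42223235e-04]), 'ft_force': array([0.94011967, 0.56410856, 0.25364387]), 'torque': array([ 0.03611595, -0.00387323,  0.00176092]), 'grip_force': 0.0, 'grip_width': 0.9989831300668668} [[ 0.01425562 -0.9900848   0.13974569  0.43151326]
 [-0.99970131 -0.01133828  0.0216501  -0.03655311]
 [-0.01985096 -0.14001259 -0.98995071  1.23092068]
 [ 0.          0.          0.          1.        ]]
```

View pics/top0.png

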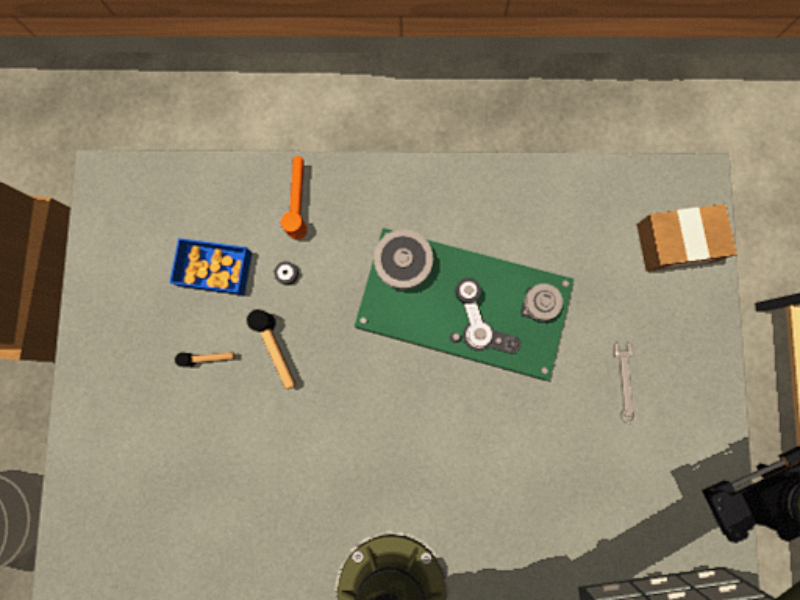

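View pics/scene0.png

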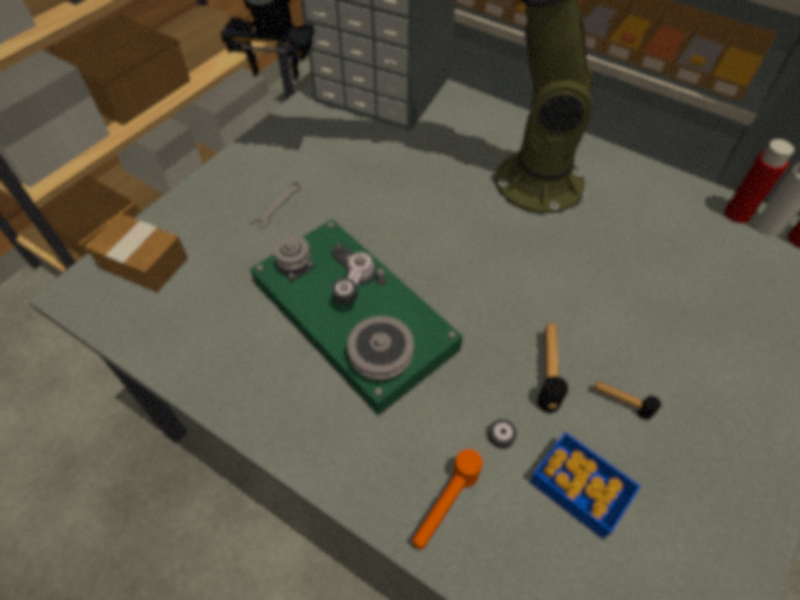

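Top view (800×600): the mallet-like things are an orange one at (292,222), excluded by colour; a large black-headed one at (261,321), handle to (290,385); and a small black-headed one at (184,359). The large black one is the one meant. The tensioner hub is at (480,334), idler at (469,290) and spring pin about (513,344).

Run:
```python
from h import *
z=np.load("s0.npz");a,P,d=z["a"],z["P"],z["d"]
c1=cv2.resize(a[190:260,105:205,::-1],(400,280),interpolation=2); c2=cv2.resize(a[165:245,265:365,::-1],(400,320),interpolation=2)
cv2.imwrite("pics/crop0.png",np.hstack([np.vstack([c1,np.zeros((40,400,3),np.uint8)]),c2]))
X,Y,Z=P[...,0],P[...,1],P[...,2]
# frame: plate top
g=a.astype(int); m=(g[...,1]>g[...,0]+25)&(g[...,1]>g[...,2]+15)&(abs(Z-.055)<.012)
m&=(X>.3)
r=cv2.minAreaRect((P[m][:,:2]*1000).astype(np.float32)); print("plate",r,np.median(Z[m]))
pul=lambda x0,y0,rr,zl,zh:(np.hypot(X-x0,Y-y0)<rr)&(Z>zl)&(Z<zh)
def at(u,v): return P[v,u]
for n,(u,v) in dict(head=(167,205),hend=(185,244),pin=(328,220),hub=(307,214),idl=(300,186),big=(258,166),small=(347,193),post=(292,216)).items(): print(n,at(u,v).round(4))
# mallet
h=at(167,205); mm=(np.hypot(X-h[0],Y-h[1])<.2)&(Z>.02)
n,l=cv2.connectedComponents(mm.astype(np.uint8)); k=l==l[205,167]
q=P[k]; hd=q[q[:,2]>.06]; hn=q[(q[:,2]<.056)&(q[:,2]>.04)]
print(len(hd),cv2.minEnclosingCircle((hd[:,:2]*1000).astype(np.float32)),hd.mean(0),hn.shape,cv2.minAreaRect((hn[:,:2]*1000).astype(np.float32)))
# pulleys
for n,(u,v),R,zl in (("big",(258,166),.08,.08),("small",(347,193),.055,.08),("idl",(300,186),.04,.105),("hub",(307,214),.035,.09),("pin",(328,220),.025,.072)):
    p=at(u,v); s=(np.hypot(X-p[0],Y-p[1])<R)&(Z>zl); t=P[s]
    if len(t): print(n,len(t),cv2.minEnclosingCircle((t[:,:2]*1000).astype(np.float32)),t.mean(0).round(4),t[:,2].max())
```

```text
plate ((592.493408203125, -145.28883361816406), (419.5136413574219, 221.35861206054688), 75.3487319946289) 0.055331115682536014
head [0.5465 0.2773 0.0729]
hend [0.422  0.218  0.0516]
pin [ 0.5041 -0.2408  0.0817]
hub [ 0.5204 -0.1716  0.1055]
idl [ 0.6058 -0.1483  0.1229]
big [ 0.6669 -0.0172  0.1269]
small [ 0.5854 -0.2929  0.1236]
post [ 0.5147 -0.1262  0.09  ]
163 ((547.5733032226562, 285.08502197265625), 23.259693145751953) [0.54744975 0.28406054 0.07192261] (294, 3) ((484.2799377441406, 251.91030883789062), (167.00242614746094, 31.024051666259766), 21.995454788208008)
big 1129 ((672.1618041992188, -16.963401794433594), 59.97826385498047) [ 0.6701 -0.0173  0.1148] 0.12863629103359564
small 449 ((587.6166381835938, -300.2541809082031), 36.631614685058594) [ 0.5861 -0.2969  0.1149] 0.12979255955674351
idl 205 ((608.426025390625, -147.91653442382812), 25.113130569458008) [ 0.6078 -0.1473  0.1171] 0.1269399838984473
hub 163 ((527.9635009765625, -173.48878479003906), 26.856260299682617) [ 0.5248 -0.1729  0.0948] 0.10631586079072242
pin 11 ((504.5826416015625, -242.21163940429688), 7.071086406707764) [ 0.5055 -0.2417  0.0785] 0.08610599809939878
```

View pics/crop0.png

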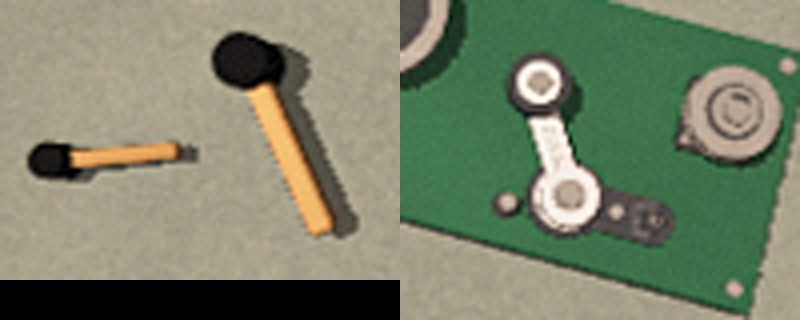

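The crop confirms the large black-headed mallet (centre about (247,60) in the crop). The pin is the dark dot on the tail near (655,218), with nothing else around it. Next I'll fit the handle's direction and the first move.

Run:
```python
from h import *
from scipy.spatial.transform import Rotation as R
z=np.load("s0.npz")
for a,P in((z["a"],z["P"]),(z["b"],z["P2"])):
    g=a.astype(int);X,Y,Z=np.moveaxis(P,2,0)
    m=(g[...,0]>g[...,2]+60)&(abs(Z-.05)<.004)&(np.hypot(X-.48,Y-.25)<.12)
    p=(P[m][:,:2]*1000).astype(np.float32)
    print(len(p),cv2.minAreaRect(p),cv2.fitLine(p,2,0,.01,.01).ravel(),Z[m].mean())
    m=(Z>.068)&(Z<.08)&(np.hypot(X-.547,Y-.285)<.04); print(cv2.minEnclosingCircle((P[m][:,:2]*1000).astype(np.float32)))
s=ctrl.get_state(); print(s["position"],R.from_rotvec(s["tool_rot"]).as_matrix().round(3))
```

```text
234 ((469.32501220703125, 246.34446716308594), (132.8878936767578, 21.375961303710938), 26.703351974487305) [8.9158338e-01 4.5285651e-01 4.6767337e+02 2.4521684e+02] 0.04980189698137444
((547.5733032226562, 285.08502197265625), 23.259693145751953)
208 ((465.8270263671875, 243.28794860839844), (120.99311828613281, 19.287389755249023), 26.192764282226562) [8.9567894e-01 4.4470122e-01 4.6872513e+02 2.4381041e+02] 0.04987159616694503
((551.7218017578125, 285.00750732421875), 23.156740188598633)
[ 0.2658722 -0.5926145  0.23554  ] [[ 0.912  0.409 -0.001]
 [ 0.409 -0.912  0.002]
 [-0.    -0.002 -1.   ]]
```

```bash
python3 -m inch '[[45,48,0,0,0,0],[90,96,0,0,0,1],[135,145,0,0,0,2],[184,193,0,0,0,2.6],[215,245,0,0,0,2.6],[245,300,0,0,0,2.6],[270,350,0,0,0,2.6],[290,405,0,0,0,2.6],[300,460,0,0,0,2.6],[300,520,0,0,0,2.6],[295,580,0,0,0,2.6],[285,640,0,0,0,2.6],[270,700,0,0,0,2.6],[258,760,0,0,0,2.6],[248,815,0,0,0,2.6],[241,857,0,0,0,2.6],[241,857,-50,0,0,2.6],[241,857,-100,0,0,2.6],[241,857,-100,0,0,2.6],[241,857,-100,0,0,2.6]]' 60 60
```

```text
time: 2.6
position: [0.5079, 0.2644, 0.1382]
tool_rot: [-3.056, -0.727, -0.003]
ft_force: [-0.2, 0.1, 1.2]
grip_width: 0.685
grip_force: 0.0
```

```bash
python3 -m inch '[[0,0,-40,0,0,0],[0,0,-75,0,0,0],[0,0,-95,0,0,0],[0,0,-106,0,0,0],[0,0,-106,0,0,0]]' && python3 -m inch '[[0,0,0,0,0,0],[0,0,0,0,0,0],[0,0,0,0,0,0],[0,0,0,0,0,0],[0,0,0,0,0,0],[0,0,0,0,0,0]]' 0 60
```

```text
time: 3.22
position: [0.5075, 0.2642, 0.0311]
tool_rot: [-3.056, -0.727, -0.001]
ft_force: [-0.1, -0.5, 0.2]
grip_width: 0.685
grip_force: 0.0
time: 3.98
position: [0.507, 0.264, 0.0307]
tool_rot: [-3.056, -0.727, 0.0]
ft_force: [-1.4, 0.7, 1.4]
grip_width: 0.247
grip_force: 59.9
```

```bash
python3 -m inch '[[0,0,30,0,0,0],[0,0,80,0,0,0],[0,0,120,0,0,0],[0,-20,135,0,0,0],[0,-60,135,0,0,0],[0,-115,135,0,0,0],[-5,-170,135,0,0,0],[-10,-225,135,0,0,0],[-15,-280,135,0,0,0],[-20,-335,135,0,0,0],[-26,-390,135,0,0,0],[-33,-445,135,0,0,0],[-40,-495,135,0,0,0],[-44,-528,135,0,0,0],[-44,-528,135,0,0,0],[-44,-528,135,0,0,0]]'
python3 - <<'E'
from h import *
a,d,P=cap("top"); b,d2,P2=cap("scene")
np.savez("s1.npz",a=a,P=P,b=b,P2=P2)
cv2.imwrite("pics/m1.png",np.hstack([cv2.resize(a[150:270,250:370,::-1],(400,400)),cv2.resize(b[100:260,130:290,::-1],(400,400))]))
X,Y,Z=np.moveaxis(P,2,0)
m=(np.hypot(X-.504,Y+.243)<.05)&(Z>.19)&(Z<.215)&(a.max(2)<70)
p=P[m]; print(len(p), p.mean(0), cv2.minEnclosingCircle((p[:,:2]*1000).astype(np.float32)))
if len(p)>20:
    A=np.c_[p[:,:2]-p[:,:2].mean(0),np.ones(len(p))]; print(np.linalg.lstsq(A,p[:,2],rcond=None)[0])
E
```

```text
time: 5.98
position: [0.4629, -0.263, 0.1649]
tool_rot: [-3.055, -0.728, 0.001]
ft_force: [-0.1, 0.8, -2.6]
grip_width: 0.248
grip_force: 59.9
182 [ 0.50620599 -0.23858036  0.2056779 ] ((504.0931396484375, -240.13693237304688), 22.83009147644043)
[ 0.02884832 -0.06839533  0.2056779 ]
```

View pics/m1.png

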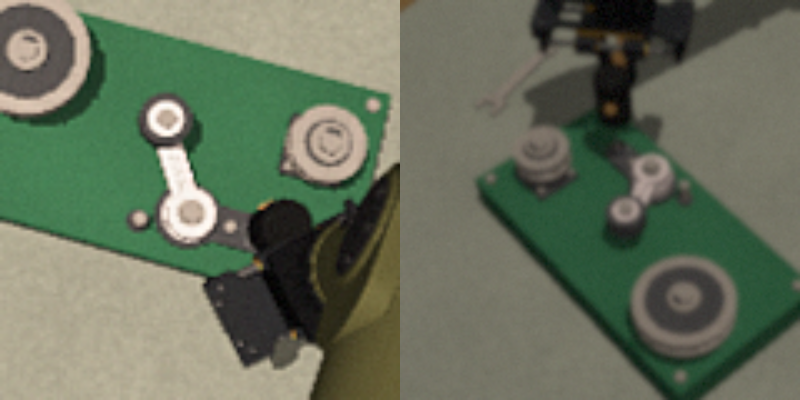

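The mallet hangs level with its head over the tail's end (top crop (285,228)), clear of the hub. I'll strike now.

```bash
python3 -m inch '[[0,-2,-20,0,0,0],[0,-2,-35,0,0,0],[0,-2,-35,0,0,0],[0,-2,-66,0,0,0],[0,-2,-66,0,0,0],[0,-2,-66,0,0,0]]'
```

```text
time: 6.82
position: [0.463, -0.2658, 0.1002]
tool_rot: [-3.056, -0.728, 0.001]
ft_force: [0.4, -0.3, -3.4]
grip_width: 0.251
grip_force: 60.0
```

```bash
python3 -m inch '[[0,0,-1,0,0,0],[0,0,-2,0,0,0],[0,0,-2,0,0,0]]';python3 -m inch '[[0,0,-1,0,0,0],[0,0,-2,0,0,0],[0,0,-2,0,0,0]]'
```

```text
time: 7.2
position: [0.4629, -0.2662, 0.0989]
tool_rot: [3.056, 0.727, -0.001]
ft_force: [-3.7, 1.5, 5.0]
grip_width: 0.247
grip_force: 60.0
time: 7.58
position: [0.4628, -0.2664, 0.0983]
tool_rot: [3.056, 0.727, -0.001]
ft_force: [-8.6, 2.4, 15.6]
grip_width: 0.246
grip_force: 60.0
```

```bash
python3 -m inch '[[0,0,20,0,0,0],[0,0,34,0,0,0],[0,0,34,0,0,0],[0,0,-3,0,0,0],[0,0,-4,0,0,0],[0,0,-4,0,0,0]]'; python3 -m inch '[[0,0,20,0,0,0],[0,0,70,0,0,0],[-20,20,90,0,0,0],[-40,60,90,0,0,0],[-40,115,90,0,0,0],[-30,170,90,0,0,0],[-30,170,90,0,0,0]]'
python3 - <<'E'
from h import *
a,d,P=cap("top"); b,d2,P2=cap("scene")
cv2.imwrite("pics/m2.png",np.hstack([cv2.resize(a[190:240,300:350,::-1],(400,400),interpolation=2),cv2.resize(b[140:200,190:250,::-1],(400,400),interpolation=2)]))
z=np.load("s0.npz")
for Q,n in((P,"P"),(P2,"P2")):
  for W in(z[n],Q):
    h=np.hypot(W[...,0]-.5042,W[...,1]+.2435); m=h<.008; v=np.sort(W[m][:,2]); print(n,len(v),v.round(4))
E
```

```text
time: 8.32
position: [0.4627, -0.266, 0.091]
tool_rot: [-3.056, -0.726, 0.001]
ft_force: [0.4, 0.0, -2.2]
grip_width: 0.247
grip_force: 60.0
time: 9.2
position: [0.4337, -0.0907, 0.1817]
tool_rot: [-3.052, -0.741, -0.001]
ft_force: [-0.1, -1.4, -3.7]
grip_width: 0.25
grip_force: 60.0
P 20 [0.0664 0.0679 0.0689 0.0695 0.0695 0.0696 0.0699 0.0705 0.0711 0.0718
 0.072  0.0724 0.0744 0.0774 0.0784 0.0789 0.0817 0.084  0.0852 0.0861]
P 20 [0.0674 0.068  0.068  0.0682 0.0682 0.0684 0.0688 0.0693 0.0693 0.0694
 0.0695 0.0695 0.0698 0.0699 0.0703 0.0704 0.0707 0.0709 0.0721 0.0727]
P2 15 [0.0667 0.067  0.0671 0.0671 0.0677 0.0696 0.0697 0.0698 0.0715 0.0738
 0.0756 0.0785 0.0807 0.081  0.082 ]
P2 12 [0.0645 0.066  0.0671 0.0679 0.0681 0.0682 0.0682 0.0688 0.0689 0.0715
 0.0718 0.0718]
```

View pics/m2.png

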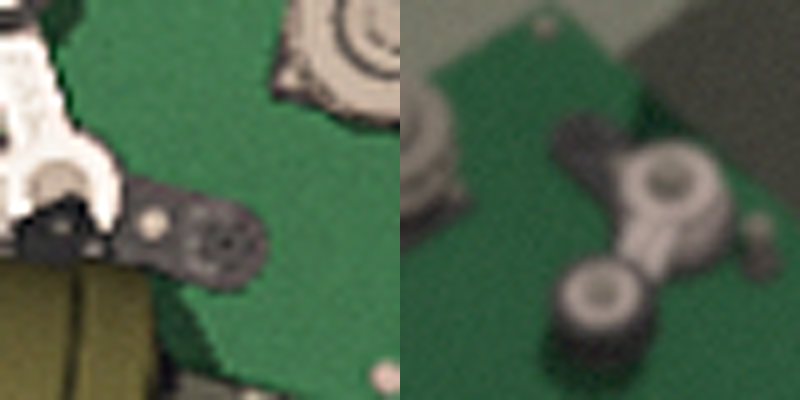

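Run:
```python
from h import *
for n in("top","scene"):
    Ps=[cap(n) for _ in range(12)]; a=Ps[0][0]; P=np.median([p[2] for p in Ps],0)
    h=np.hypot(P[...,0]-.5042,P[...,1]+.2435)
    for lo,hi in((0,.0035),(.0035,.006),(.006,.009),(.011,.016)):
        v=P[(h>=lo)&(h<hi)][:,2]; print(n,lo,len(v),v.mean().round(4) if len(v) else'',v.round(4)[:12])
    X,Y,Z=np.moveaxis(P,2,0); g=a.astype(int)
    hd=np.array([.434+.041,-.091+.021])
    m=(np.hypot(X-hd[0],Y-hd[1])<.035)&(Z>.2)&(Z<.26); p=P[m]
    print(len(p),p.mean(0) if len(p) else'')
    if len(p)>20:
        A=np.c_[p[:,:2]-hd,np.ones(len(p))]; print(np.linalg.lstsq(A,p[:,2],rcond=None)[0], cv2.minEnclosingCircle((p[:,:2]*1000).astype(np.float32)))
    cv2.imwrite(f"pics/m3{n}.png",a[...,::-1])
t=cv2.imread("pics/m3top.png")[130:250,190:310];s=cv2.imread("pics/m3scene.png")[60:220,180:340]
cv2.imwrite("pics/m3.png",np.hstack([cv2.resize(t,(400,400)),cv2.resize(s,(400,400))]))
```

```text
top 0 3 0.0703 [0.0695 0.0706 0.0707]
top 0.0035 7 0.0693 [0.0704 0.0688 0.0691 0.0692 0.0692 0.0683 0.0699]
top 0.006 13 0.069 [0.068  0.0689 0.0693 0.0701 0.0681 0.0683 0.0686 0.0702 0.0695 0.0682
 0.0695 0.0687]
top 0.011 40 0.0632 [0.0644 0.0626 0.0628 0.0639 0.0644 0.0633 0.0632 0.0621 0.0638 0.0638
 0.0623 0.0638]
24 [ 0.47687017 -0.05986793  0.21962335]
[-1.40361075 -2.56743727  0.24826179] ((477.25018310546875, -63.319732666015625), 18.26856231689453)
scene 0 3 0.0699 [0.0695 0.0704 0.0697]
scene 0.0035 6 0.0694 [0.0699 0.069  0.07   0.0693 0.0695 0.0687]
scene 0.006 8 0.0681 [0.0699 0.0688 0.0694 0.0683 0.0698 0.0697 0.0637 0.0647]
scene 0.011 32 0.0636 [0.0633 0.0636 0.0625 0.0631 0.0635 0.0632 0.0643 0.0628 0.062  0.0632
 0.0644 0.0632]
352 [ 0.47560145 -0.07382628  0.23073982]
[-0.75353648 -0.27615028  0.2301364 ] ((466.5712890625, -75.01411437988281), 31.948240280151367)
```

View pics/m3.png

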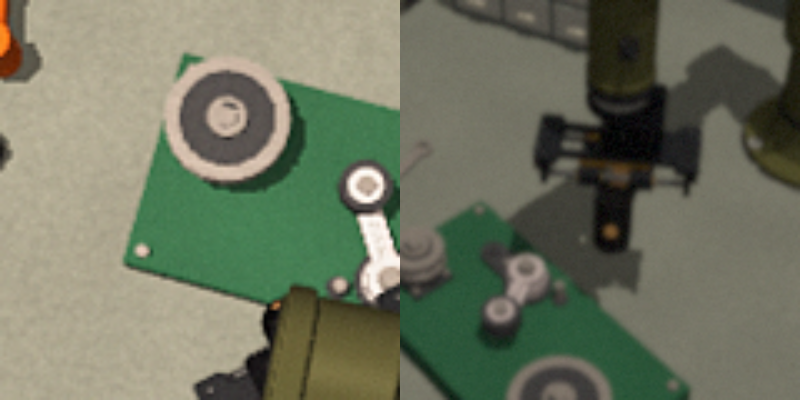

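The pin now reads 0–1 mm above the boss, so it may not be quite flush. The mallet has also shifted in the grip. I'll go back over the pin, where the head is visible, and measure it.

```bash
python3 -m inch '[[-5,-55,-5,0,0,0],[5,-110,-10,0,0,0],[20,-150,-15,0,0,0],[29,-173,-17,0,0,0],[29,-173,-17,0,0,0],[29,-173,-17,0,0,0]]'
python3 - <<'E'
from h import *
Ps=[cap("top") for _ in range(4)]; a=Ps[0][0]; P=np.median([p[2] for p in Ps],0)
X,Y,Z=np.moveaxis(P,2,0)
m=(np.hypot(X-.504,Y+.243)<.05)&(Z>.18)&(Z<.235)&(a.max(2)<70)
p=P[m]; print(len(p), p.mean(0), cv2.minEnclosingCircle((p[:,:2]*1000).astype(np.float32)))
A=np.c_[p[:,:2]-p[:,:2].mean(0),np.ones(len(p))]; print(np.linalg.lstsq(A,p[:,2],rcond=None)[0])
b=cap("scene")[0]
cv2.imwrite("pics/m4.png",np.hstack([cv2.resize(a[180:260,290:370,::-1],(400,400)),cv2.resize(b[100:180,190:270,::-1],(400,400))]))
E
```

```text
time: 11.25
position: [0.462, -0.2681, 0.1643]
tool_rot: [-3.055, -0.728, 0.001]
ft_force: [1.3, 0.9, -4.0]
grip_width: 0.246
grip_force: 60.0
169 [ 0.50265046 -0.24273963  0.2117659 ] ((500.857177734375, -247.63441467285156), 23.153839111328125)
[-0.11885082 -0.49148655  0.2117659 ]
```

View pics/m4.png

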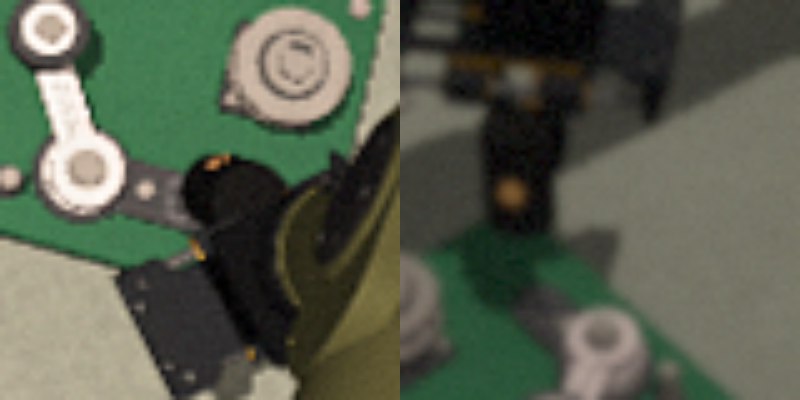

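Run:
```python
from h import *
Ps=[cap("top") for _ in range(6)]; a=np.mean([p[0] for p in Ps],0); P=np.median([p[2] for p in Ps],0)
X,Y,Z=np.moveaxis(P,2,0); rng=np.random.default_rng(0)
m=(np.hypot(X-.502,Y+.243)<.04)&(Z>.16)&(Z<.235); p=P[m]; c=np.array([.504,-.243]); u=np.array([.893,.449]); w=np.array([-.449,.893])
L=np.c_[(p[:,:2]-c)@u,(p[:,:2]-c)@w,np.ones(len(p))]; best=0
for _ in range(2000):
    i=rng.choice(len(p),3,False)
    try:s=np.linalg.solve(L[i],p[i,2])
    except Exception: continue
    if np.hypot(s[0],s[1])>.5: continue
    k=abs(L@s-p[:,2])<.0025
    if k.sum()>best: best=k.sum();kk=k
s=np.linalg.lstsq(L[kk],p[kk,2],rcond=None)[0]
print(len(p),best,"slope along handle dir,across,z",s,(L[kk,:2].min(0),L[kk,:2].max(0)),cv2.minEnclosingCircle((p[kk,:2]*1000).astype(np.float32)))
# camera-visible head outline on a grid along u
for t in np.arange(-.03,.036,.006):
    k=abs(L[:,0]-t)<.003; print(t.round(3),np.percentile(p[k,2],[10,50,90]).round(4) if k.sum() else'',k.sum())
```

```text
211 123 slope along handle dir,across,z [ 0.16172717 -0.0046301   0.21788203] (array([-0.01666762, -0.02611168]), array([0.01066604, 0.01824376])) ((497.51568603515625, -250.6656494140625), 22.188690185546875)
-0.03  0
-0.024  0
-0.018 [0.2137 0.2145 0.2181] 9
-0.012 [0.211  0.2163 0.2289] 42
-0.006 [0.1887 0.2165 0.2179] 39
-0.0 [0.1894 0.2174 0.2191] 38
0.006 [0.1795 0.218  0.2197] 37
0.012 [0.1763 0.203  0.2156] 28
0.018 [0.1675 0.1812 0.1913] 18
0.024  0
0.03  0
```

The mallet has tilted 0.16 rad (9°) head-up in the grip. I'll level it by tilting the tool, shift 10 mm outward to shorten the lever, and then drive the pin home under force readings.

```bash
python3 -m inch '[[5,4,0,-2,4,0],[10,8,-15,-4.1,8.2,0],[10,8,-35,-4.1,8.2,0],[10,8,-50,-4.1,8.2,0],[10,8,-50,-4.1,8.2,0]]';  python3 -m inch '[[0,0,-4,0,0,0],[0,0,-8,0,0,0],[0,0,-12,0,0,0],[0,0,-12,0,0,0]]'
```

```text
time: 12.42
position: [0.4699, -0.2616, 0.1129]
tool_rot: [3.014, 0.714, -0.246]
ft_force: [0.2, -0.3, -1.8]
grip_width: 0.248
grip_force: 60.0
time: 12.92
position: [0.4719, -0.2609, 0.1024]
tool_rot: [3.012, 0.717, -0.242]
ft_force: [0.5, -0.5, -2.5]
grip_width: 0.24
grip_force: 60.0
```

```bash
python3 -m inch '[[0,0,-2,0,0,0],[0,0,-2,0,0,0]]'
```

```text
time: 13.18
position: [0.4721, -0.261, 0.1005]
tool_rot: [3.012, 0.717, -0.242]
ft_force: [0.2, 0.7, -3.6]
grip_width: 0.245
grip_force: 60.0
```

```bash
python3 -m inch '[[0,0,-2,0,0,0],[0,0,-2,0,0,0]]';python3 -m inch '[[0,0,-2,0,0,0],[0,0,-2,0,0,0]]';python3 -m inch '[[0,0,-2,0,0,0],[0,0,-2,0,0,0]]'
```

```text
time: 13.42
position: [0.472, -0.261, 0.0984]
tool_rot: [3.012, 0.717, -0.242]
ft_force: [0.3, 1.0, -3.2]
grip_width: 0.246
grip_force: 60.0
time: 13.68
position: [0.4722, -0.2612, 0.0971]
tool_rot: [3.011, 0.716, -0.242]
ft_force: [-1.7, 0.6, 0.5]
grip_width: 0.243
grip_force: 60.0
time: 13.92
position: [0.4721, -0.2614, 0.0967]
tool_rot: [3.011, 0.716, -0.242]
ft_force: [-4.4, 2.2, 11.8]
grip_width: 0.247
grip_force: 60.0
```

```bash
python3 -m inch '[[0,0,-2,0,0,0],[0,0,-2,0,0,0]]';python3 -m inch '[[0,0,-1.5,0,0,0],[0,0,-1.5,0,0,0],[0,0,-1.5,0,0,0]]'
```

```text
time: 14.18
position: [0.4719, -0.2617, 0.0962]
tool_rot: [3.01, 0.715, -0.243]
ft_force: [-6.8, 2.7, 19.6]
grip_width: 0.248
grip_force: 60.0
time: 14.55
position: [0.4716, -0.2623, 0.0953]
tool_rot: [3.009, 0.714, -0.244]
ft_force: [-8.9, 2.2, 23.0]
grip_width: 0.249
grip_force: 60.1
```

```bash
python3 -m inch '[[0,0,20,0,0,0],[0,0,60,0,0,0],[-20,20,88,0,0,0],[-40,60,88,0,0,0],[-40,115,88,0,0,0],[-35,170,88,0,0,0],[-35,170,88,0,0,0]]'
cat > pin.py <<'E'
from h import *
for n in("top","scene"):
    P=np.mean([cap(n)[2] for _ in range(12)],0)
    h=np.hypot(P[...,0]-.5042,P[...,1]+.2435)
    m=(h<.018)&(P[...,2]>.06)
    bo=P[m&(P[...,2]>.0665)]; c=bo[:,:2].mean(0); h=np.hypot(P[...,0]-c[0],P[...,1]-c[1])
    print(n,c.round(4),len(bo))
    for lo,hi in((0,.003),(.003,.0055),(.0055,.008),(.011,.016)):
        v=P[(h>=lo)&(h<hi)][:,2]; print(lo,len(v),v.mean().round(4),v.round(4)[:8])
E
python3 pin.py
```

```text
time: 15.42
position: [0.4379, -0.0858, 0.1795]
tool_rot: [3.009, 0.73, -0.238]
ft_force: [0.8, -0.1, -2.9]
grip_width: 0.244
grip_force: 60.0
top [ 0.5039 -0.2425] 25
0 3 0.0692 [0.0687 0.07   0.0689]
0.003 6 0.0689 [0.0693 0.0691 0.0694 0.0683 0.0687 0.0685]
0.0055 10 0.0866 [0.1536 0.0684 0.0706 0.1587 0.0697 0.0694 0.0685 0.0701]
0.011 44 0.0656 [0.0634 0.0635 0.0633 0.0633 0.0633 0.0627 0.0634 0.0624]
scene [ 0.5091 -0.2448] 21
0 2 0.069 [0.0688 0.0693]
0.003 5 0.0826 [0.1362 0.0691 0.0699 0.0688 0.0692]
0.0055 11 0.0678 [0.0693 0.0698 0.069  0.0694 0.0684 0.0629 0.069  0.0696]
0.011 25 0.069 [0.1376 0.1355 0.0623 0.0693 0.0623 0.0636 0.0638 0.0635]
```

The pin is flush to within about 0.3 mm (centre 0.0692 and 0.0690, ring 0.0690). Next I'll carry the mallet back to its free spot.

```bash
python3 -m inch '[[10,50,0,0,0,0],[20,105,0,0,0,0],[30,160,0,0,0,0],[40,215,0,0,0,0],[50,270,0,0,0,0],[60,320,0,0,0,0],[69,350,-20,0,0,0],[69,350,-75,0,0,0],[69,350,-115,0,0,0],[69,350,-135,0,0,0],[69,350,-135,0,0,0],[69,350,-135,0,0,0]]'
python3 - <<'E'
from h import *
Ps=[cap("top") for _ in range(6)]; P=np.median([p[2] for p in Ps],0); X,Y,Z=np.moveaxis(P,2,0); rng=np.random.default_rng(0)
c=np.array([.548,.285]); u=np.array([.893,.449]); w=np.array([-.449,.893])
m=(np.hypot(X-c[0],Y-c[1])<.045)&(Z>.06)&(Z<.115); p=P[m]
L=np.c_[(p[:,:2]-c)@u,(p[:,:2]-c)@w,np.ones(len(p))]; best=0
for _ in range(2000):
    i=rng.choice(len(p),3,False)
    try:s=np.linalg.solve(L[i],p[i,2])
    except Exception: continue
    if np.hypot(s[0],s[1])>.5: continue
    k=abs(L@s-p[:,2])<.0025
    if k.sum()>best: best=k.sum();kk=k
print(len(p),best,np.linalg.lstsq(L[kk],p[kk,2],rcond=None)[0],cv2.minEnclosingCircle((p[kk,:2]*1000).astype(np.float32)))
E
```

```text
time: 18.12
position: [0.5074, 0.2597, 0.0459]
tool_rot: [3.013, 0.716, -0.237]
ft_force: [-0.1, 0.3, -2.4]
grip_width: 0.252
grip_force: 60.0Traceback (most recent call last):
  File "<stdin>", line 7, in <module>
  File "numpy/random/_generator.pyx", line 920, in numpy.random._generator.Generator.choice
ValueError: Cannot take a larger sample than population when replace is False
```

```bash
python3 -m inch '[[0,0,-5,0,0,0],[0,0,-11,0,0,0],[0,0,-13,0,0,0],[0,0,-13,0,0,0]]';python3 -m inch '[[0,0,-2,0,0,0],[0,0,-2,0,0,0]]'; python3 -m inch '[[0,0,-2,0,0,0],[0,0,-2,0,0,0]]'
```

```text
time: 18.92
position: [0.5058, 0.2588, 0.0307]
tool_rot: [3.011, 0.717, -0.243]
ft_force: [-0.0, -0.2, -2.5]
grip_width: 0.245
grip_force: 60.0
time: 19.18
position: [0.5061, 0.2589, 0.029]
tool_rot: [3.011, 0.717, -0.242]
ft_force: [0.4, -0.3, -2.6]
grip_width: 0.247
grip_force: 60.0
time: 19.42
position: [0.5062, 0.2591, 0.0275]
tool_rot: [3.012, 0.717, -0.241]
ft_force: [-0.5, -0.2, 1.2]
grip_width: 0.245
grip_force: 60.0
```

```bash
python3 -m inch '[[0,0,0,0,0,0],[0,0,-0.5,0,0,0],[0,0,-0.5,0,0,0]]' 0 5;  python3 -m inch '[[0,0,0,0,0,0],[0,0,0,0,0,0],[0,0,0,0,0,0],[0,0,0,0,0,0],[0,0,25,0,0,0],[0,0,70,0,0,0],[0,0,130,4.1,-8.2,0],[0,-30,180,4.1,-8.2,0],[0,-90,180,4.1,-8.2,0],[0,-90,180,4.1,-8.2,0]]' 60
python3 - <<'E'
from h import *
a,d,P=cap("top"); b=cap("scene")[0]
np.savez("s5.npz",a=a,P=P)
cv2.imwrite("pics/m5.png",np.hstack([cv2.resize(a[120:270,110:310,::-1],(400,300)),cv2.resize(b[180:330,250:450,::-1],(400,300))]))
X,Y,Z=np.moveaxis(P,2,0)
m=(Z>.064)&(Z<.085)&(np.hypot(X-.547,Y-.282)<.045);p=P[m];print(len(p),cv2.minEnclosingCircle((p[:,:2]*1000).astype(np.float32)),p.mean(0))
s0=np.load("s0.npz"); print(ctrl.get_state()["position"],ctrl.get_state()["tool_rot"])
m=(np.hypot(X-.6084,Y+.148)<.04)&(Z>.105)&(Z<.13);p=P[m];print(len(p),cv2.minEnclosingCircle((p[:,:2]*1000).astype(np.float32)))
E
```

```text
time: 19.8
position: [0.506, 0.2591, 0.027]
tool_rot: [3.011, 0.717, -0.242]
ft_force: [-2.1, -1.7, 4.1]
grip_width: 0.253
grip_force: 5.0
time: 21.05
position: [0.5073, 0.1628, 0.2071]
tool_rot: [3.055, 0.712, 0.001]
ft_force: [0.5, 1.3, -0.1]
grip_width: 0.69
grip_force: 0.0
0 ((0.0, 0.0), 0.0) [nan nan nan]
[0.50612916 0.16821203 0.20663757] [3.05680990e+00 7.23987933e-01 2.45578340e-04]
204 ((608.408203125, -147.77423095703125), 25.027389526367188)<stdin>:6: RuntimeWarning: Mean of empty slice.
  ret = um.true_divide(
```

View pics/m5.png

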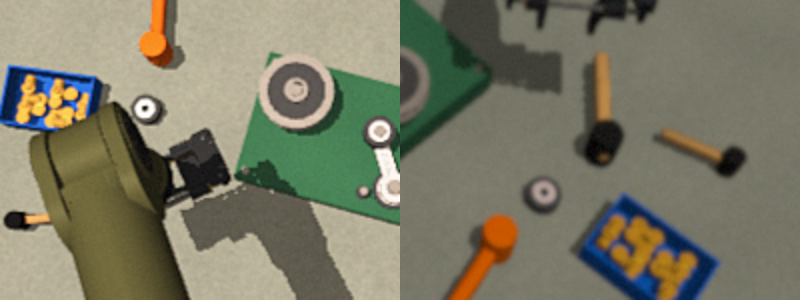

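The scene view shows the mallet upright on its face (right half, head at (603,143)), clear of the frame. The bystanders look untouched. On to the idler.

```bash
python3 -m inch '[[15,-50,0,0,0,8],[30,-105,0,0,0,16],[50,-160,0,0,0,25],[70,-215,0,0,0,25],[88,-270,0,0,0,25],[102,-316,0,0,0,25],[102,-316,-45,0,0,25],[102,-316,-65,0,0,25],[102,-316,-65,0,0,25],[102,-316,-65,0,0,25]]' 68
python3 - <<'E'
from h import *
s=ctrl.get_state(); print(s["joint_positions"].round(2))
P=cap("top")[2]; X,Y,Z=np.moveaxis(P,2,0)
z0=np.load("s0.npz")["P"]
for n,Q in(("0",z0),("now",P)):
    X,Y,Z=np.moveaxis(Q,2,0); m=(Z>.062)&(Z<.085)&(np.hypot(X-.547,Y-.282)<.045);p=Q[m]
    L=np.c_[p[:,:2]-p[:,:2].mean(0),np.ones(len(p))];print(n,len(p),cv2.minEnclosingCircle((p[:,:2]*1000).astype(np.float32)),np.linalg.lstsq(L,p[:,2],rcond=None)[0])
E
```

```text
time: 22.4
position: [0.6092, -0.1457, 0.143]
tool_rot: [2.824, 1.374, 0.003]
ft_force: [0.5, -0.0, 0.9]
grip_width: 0.783
grip_force: 0.0
[ 0.59  0.37 -0.49  1.62  0.18  1.2  -0.61]
0 160 ((547.5733032226562, 285.08502197265625), 23.259693145751953) [-0.01552083  0.0293901   0.07212692]
now 159 ((547.3893432617188, 279.9736328125), 22.99864959716797) [0.0174642  0.02801716 0.07234271]
```

```bash
python3 -m inch '[[0,-1,-20,0,0,0],[0,-1,-35,0,0,0],[0,-1,-38,0,0,0],[0,-1,-38,0,0,0]]' 68 && python3 -m inch '[[0,0,0,0,0,0],[0,0,0,0,0,0],[0,0,0,0,0,0],[0,0,0,0,0,0],[0,0,0,0,0,0]]' 0 40
```

```text
time: 22.95
position: [0.6078, -0.148, 0.1031]
tool_rot: [-2.826, -1.371, 0.001]
ft_force: [0.8, -0.8, 0.7]
grip_width: 0.783
grip_force: 0.0
time: 23.58
position: [0.6089, -0.1488, 0.1041]
tool_rot: [2.825, 1.37, 0.002]
ft_force: [3.1, -1.8, -0.7]
grip_width: 0.567
grip_force: 40.0
```

```bash
python3 -m inch '[[-3,8.5,0,0,0,0],[-7,16.5,0,0,0,0],[-11.5,24.5,0,0,0,0],[-17,31.5,0,0,0,0],[-23,38,0,0,0,0],[-30,44,0,0,0,0],[-37,49.5,0,0,0,0],[-45,54,0,0,0,0],[-53,57.5,0,0,0,0],[-53,57.5,0,0,0,0],[-53,57.5,0,0,0,0]]'; python3 -m inch '[[-4,1.5,0,0,0,0],[-8.5,3,0,0,0,0],[-8.5,3,0,0,0,0],[-8.5,3,0,0,0,0]]'
```

```text
time: 24.95
position: [0.5575, -0.0916, 0.1042]
tool_rot: [2.823, 1.369, 0.007]
ft_force: [9.3, -3.8, -4.8]
grip_width: 0.561
grip_force: 40.0
time: 25.45
position: [0.5493, -0.0887, 0.1041]
tool_rot: [2.823, 1.369, 0.008]
ft_force: [8.8, -3.2, -5.5]
grip_width: 0.563
grip_force: 40.0
```

```bash
python3 -m inch '[[-3,0.5,0,0,0,0],[-3,0.5,0,0,0,0],[-3,0.5,0,0,0,0]]'; python3 -m inch '[[-2,0.5,0,0,0,0],[-2,0.5,0,0,0,0],[-2,0.5,0,0,0,0]]';  python3 -m inch '[[-2,0.5,0,0,0,0],[-2,0.5,0,0,0,0],[-2,0.5,0,0,0,0]]'
```

```text
time: 25.82
position: [0.5472, -0.0881, 0.1042]
tool_rot: [2.823, 1.369, 0.011]
ft_force: [11.6, -3.7, -7.9]
grip_width: 0.563
grip_force: 40.0
time: 26.2
position: [0.547, -0.088, 0.1043]
tool_rot: [2.821, 1.367, 0.017]
ft_force: [16.7, -5.3, -11.8]
grip_width: 0.566
grip_force: 40.0
time: 26.58
position: [0.5467, -0.088, 0.1043]
tool_rot: [2.819, 1.366, 0.022]
ft_force: [22.5, -5.4, -16.7]
grip_width: 0.566
grip_force: 40.0
```

```bash
python3 -m inch '[[1.5,-0.5,0,0,0,0],[1.5,-0.5,0,0,0,0],[1.5,-0.5,0,0,0,0],[1.5,-0.5,0,0,0,0],[1.5,-0.5,0,0,0,0],[1.5,-0.5,0,0,0,0],[1.5,-0.5,0,0,0,0],[1.5,-0.5,0,0,0,0]]'; python3 pin.py
python3 - <<'E'
from h import *
a=cap("top")[0]; b=cap("scene")[0]
cv2.imwrite("pics/m6.png",np.hstack([cv2.resize(a[80:280,90:370,::-1],(420,300)),cv2.resize(b[100:260,150:330,::-1],(338,300))]))
E
```

```text
time: 27.58
position: [0.5469, -0.088, 0.1043]
tool_rot: [2.82, 1.367, 0.018]
ft_force: [18.7, -5.9, -12.9]
grip_width: 0.562
grip_force: 40.0
top [ 0.5032 -0.2429] 25
0 1 0.0702 [0.0702]
0.003 7 0.0824 [0.1603 0.0693 0.0698 0.0681 0.0694 0.0696 0.0702]
0.0055 12 0.0689 [0.0689 0.0697 0.0687 0.0689 0.0703 0.0695 0.0693 0.0692]
0.011 44 0.0676 [0.0635 0.0621 0.0633 0.0634 0.0629 0.0629 0.0632 0.063 ]
scene [ 0.5016 -0.24  ] 1
0 1 0.1359 [0.1359]
0.003 0 nan []
0.0055 0 nan []
0.011 2 0.0633 [0.0636 0.063 ]pin.py:9: RuntimeWarning: Mean of empty slice.
  v=P[(h>=lo)&(h<hi)][:,2]; print(lo,len(v),v.mean().round(4),v.round(4)[:8])
  ret = ret.dtype.type(ret / rcount)
```

View pics/m6.png

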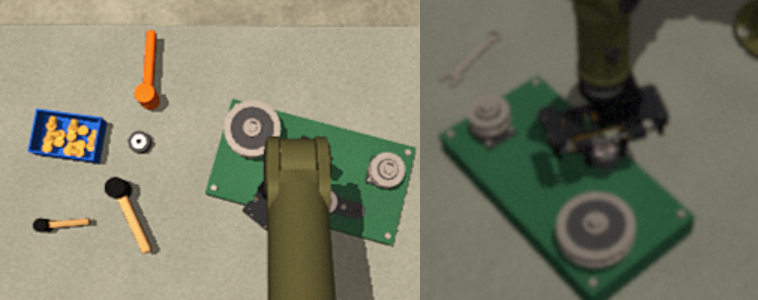

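The mallet stands clear at (118,188) in the left half, and the other things are where they were. The idler is held at the stop, and the pin reads level with the boss. Handing in.

```bash
python3 -c "
from bench import ctrl
print(ctrl.close_job())"
```

```text
the job is handed in; nothing more can be done
None
```

The job is handed in: the spring pin measures flush with its boss to about 0.3 mm, the mallet stands on the counter clear of the frame, and the gripper is holding the tensioner arm against its stop.

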